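Put three mixed-up auction lots back on their own mats

TASK

The three lots on the preview table stand on one another's mats: move them round so that the camera lens stands in the middle of the red mat, the amber bottle in the middle of the blue mat and the green effects pedal in the middle of the yellow mat, with the grey mat free for parking a lot on the way and empty at the end. Keep every lot upright, set it down rather than dropping it, and leave the bowl, the wooden box and the glass block where they are.

Things in the scene. Friction and masses are not known exactly. Their poses are not given: they have to be found in the camera images.
- lens_center (a point): Camera lens standing upright: black cylinder 60 mm in diameter (silver mount of 56 mm at the foot), 62 mm tall, 0.2 to 0.4 kg. The point is on its axis, half-way up (31 mm above its underside). It belongs on the red mat.
- bottle_mid (a point): Small amber glass bottle with black cap and pale label, standing upright: round body 46 mm in diameter, 88 mm tall with its neck and cap, 0.12 to 0.24 kg. The point is on its axis in the middle of the straight body, 30 mm above its underside; grip it there. It belongs on the blue mat.
- pedal_center (a point): Green guitar effects pedal lying flat: box 94 mm long (its x axis), 46 mm wide (its y axis), 40 mm high, with knobs and a footswitch standing 10 mm above its top, 0.2 to 0.4 kg. The point is at the centre of the box, 20 mm above its underside. Grip it across its 46 mm width. It belongs on the yellow mat.
- mat_red: Red square felt-topped board, 120 x 120 x 6 mm, fixed to the table; origin at the centre of its underside (table level), its top 6 mm higher, x and y along its sides. The lens's place.
- mat_blue: Blue square felt-topped board, 120 x 120 x 6 mm, fixed to the table; origin at the centre of its underside (table level), its top 6 mm higher, x and y along its sides. The bottle's place.
- mat_yellow: Yellow square felt-topped board, 120 x 120 x 6 mm, fixed to the table; origin at the centre of its underside (table level), its top 6 mm higher, x and y along its sides. The pedal's place.
- mat_grey: Grey square felt-topped board, 120 x 120 x 6 mm, fixed to the table; origin at the centre of its underside (table level), its top 6 mm higher, x and y along its sides. The spare place: empty at the start, and nothing belongs on it.
- bowl: Bystander: blue ceramic bowl, rim 90 mm in diameter, 42 mm tall, standing on the table; origin at the centre of its underside.
- trinket_box: Bystander: closed wooden box, 94 (x) x 64 (y) x 42 mm tall; origin at the centre of its underside.
- glass_block: Bystander: green glass candle block, 60 x 60 x 36 mm tall; origin at the centre of its underside.

How it is judged:
At the end, for the whole second after the job is handed in: The lens stands on the red mat, the bottle on the blue mat and the pedal on the yellow mat, each with its axis or centre within 15 mm of the mat's centre (horizontally), resting on the mat (height within 4 mm), upright within 0.1 rad and at rest (under 0.02 m/s). The grey mat is therefore empty (horizontal distance between lens_center and mat_red below 0.015 m and height (world z) of lens_center between 0.033 and 0.041 m and angle between each of lens_center, bottle_mid, pedal_center's own z axis and vertical below 0.1 rad and linear speed of each of lens, bottle, pedal below 0.02 m/s and horizontal distance between bottle_mid and mat_blue below 0.015 m and height (world z) of bottle_mid between 0.032 and 0.04 m and horizontal distance between pedal_center and mat_yellow below 0.015 m and height (world z) of pedal_center between 0.022 and 0.03 m); the robot touches nothing.
It fails at once if a lot was tipped over (more than 40 degrees) (angle between any of lens_center, bottle_mid, pedal_center's own z axis and vertical above 0.7 rad).
It fails at once if a lot was dropped or thrown (over 0.6 m/s out of the fingers, a fall of about 18 mm) ((linear speed of lens above 0.6 m/s and contact force between lens and the fingers below 0.05 N) or (linear speed of bottle above 0.6 m/s and contact force between bottle and the fingers below 0.05 N) or (linear speed of pedal above 0.6 m/s and contact force between pedal and the fingers below 0.05 N)).
It fails at once if the bowl, wooden box or glass block was moved more than 20 mm (distance of any of bowl, trinket_box, glass_block from where it was at the start of the episode above 0.02 m).
It also fails if it takes over 109 s, if anything falls off the work surface, if the arm or the gripper's body presses on something with over 40 N, if the wrist force passes 120 N, or if a joint passes its speed limit or range.

ROBOT

A 6-joint arm with a two-finger parallel gripper is mounted at the origin on the work surface. World frame = base frame: x ahead of the robot, y to its left, z up, the work surface at z = 0. Lengths are in m, angles in rad, forces in N, time in s.
With the tool pointing down it reaches from about 0.35 to 0.85 m from the base axis. Payload 8.1 kg.
Tool frame: the origin (TCP) lies midway between the tips of the shut fingers; the grasp point (between the pads) lies robot.grip_depth behind it (robot.grip_depth is the distance from the TCP to the grasp point, in m); z points along the fingers, y is the line along which they close (so a half turn about z gives the same grasp; the last joint's range is limited). The gripper opens to 93 mm and grips with 3 to 60 N. Pads are 15 mm wide; open, the fingers measure 128 mm over their backs; the gripper's body (75 mm by 188 mm) begins 65 mm behind the grasp point.
Start: joints at [1.083, 0.13, 1.488, -0, 1.523, -0.085], TCP at [0.235, 0.552, 0.219] pointing down, gripper open.
Joint ranges: [-2.96, 2.96], [-0.89, 2.26], [0.02, 2.5], [-1.34, 4.48], [0, 2.73], [-2.66, 2.66]. Speed limits (rad/s): [2.39, 2.39, 2.79, 3.14, 3.14, 3.14].

INTERFACE

Orientations are given as a rotation vector (axis times angle).
In Python, from plant import robot gives the robot as it stands.
- The arm moves only by the tool carry_out, never from a script. Its argument "rows" is a list of rows, each a list of 6 numbers: the shift along the tool's x, y, z in m, then the turn, a rotation vector about the tool's x, y, z in degrees. A call has 1 to 12 rows; each row is the pose to reach, as a shift and turn from the pose commanded when the call began, along the tool's axes at that moment; what a row does not reach only later rows make up. A row lasts 1/8 s, in which the tool goes at most 62.5 mm and 10.7 degrees, less where a joint would pass 70% of its speed; a pose out of reach is approached as far as the arm can. A call with a gripper value outside its range is refused whole. "jaw" is the closure in counts, from 0 (fully open) to 255 (shut), set as the call begins (left out, the last holds). The fingers move at their own pace and stop on an object; "force" is the grip in N (left out, the last holds). Time passes only in rows, so rows that repeat a pose let the fingers close. It gives the time, the measured TCP pose, the force, the opening and the grip force at its end, in the units of the state.
- robot.read_state(): the state, without advancing time (a new reading comes with each control period).
- robot.read_camera(name): name is "scene" or "top" or "wrist"; returns the picture (400x640x3 uint8, red, green, blue); there is no depth.
- robot.camera_model(name): a dict with "fx", "fy", "cx", "cy" (pixels), "dist" ([k1, k2, p1, p2, k3] as OpenCV has them; the pictures are not rectified), "R" (3x3) and "t" (3): a world point X has camera coordinates R X + t; the wrist camera has in their place "mount" (4x4, takes a point from camera to tool coordinates, whose origin is the TCP and whose axes are the flange's). Camera axes: x right, y down, z forward; pixel columns grow to the right and rows downward; lengths in m; the calibration is good to about 2 mm. A picture is of the moment at which its call begins: read the wrist's pose just before it. camera_model takes no time and is no camera call.
- robot.close_job(): hands the job in; it is judged then, once.
Trained networks look in the newest picture that a camera, given by its name, has taken for a name from the list of things; names that differ only in an ending like _2 or _b are one class to them, and where a whole thing is asked for, a point or a joint stands for the part that bears it (a point fixed in the world has none). Each returns a list of dicts, best first, with "conf" (0 to 1); they miss things now and then, are a little off and sometimes report something else, mostly with a low value. They report only what shows in the picture. A call takes as long as a camera call.
- robot.outline_of(camera, target): "pixels" (400x640 bool, what is visible of it) and "pixel" ([column, row] in pixels, amid what is visible of it).
The state is a dict: "t": time; "q": joint angles; "dq": joint speeds; "joint_torque": joint torques, N m; "tool_pos": TCP position; "orientation": TCP orientation; "force": force on the tool from outside, world axes, zero at the start; "wrist_torque": the same for the moment, N m; "opening": finger opening in m; "gripper_force": force on a finger pad.
Only numpy, scipy, OpenCV 4.12 (cv2) and the standard library are available. Lean on these libraries where they do the work, as an engineer would, in place of code of your own. Each camera call takes 0.05 s, during which the arm holds its last target. There are 200 camera calls.

## Working session

There is one attempt and no reset: what is moved stays moved. The work goes in short steps, Python scripts to look and compute and a tool call to move; the robot and the scene stay as the last step left them, time stands still between calls to the robot, and variables do not carry over. Pictures are saved under pics/ and viewed, at most 14 in all, crops included, and the job is handed in when it is done.

Besides the shell and the picture viewer there is one more tool, called as name([rows], argument=value, ...), one row to a line, values as JSON. carry_out: Moves the arm, as the interface text tells. Its arguments: {"type":"object","properties":{"rows":{"type":"array"},"jaw":{"type":"number"},"force":{"type":"number"}},"required":["rows"]}

```bash
mkdir -p pics; ls
cat > h.py <<'E'
import numpy as np, cv2
from scipy.spatial.transform import Rotation as Ro
from plant import robot
def cam(n):
    m=robot.camera_model(n); K=np.array([[m['fx'],0,m['cx']],[0,m['fy'],m['cy']],[0,0,1]])
    if 'R' in m: return K,np.array(m['dist']),np.array(m['R']),np.array(m['t'])
    s=robot.read_state(); M=np.array(m['mount']); R=Ro.from_rotvec(s['orientation']).as_matrix()
    Rc=R@M[:3,:3]; c=R@M[:3,3]+s['tool_pos']
    return K,np.array(m['dist']),Rc.T,-Rc.T@c
def ground(c,px,z):
    K,d,R,t=c; p=cv2.undistortPoints(np.array(px,float).reshape(-1,1,2),K,d).reshape(-1,2)
    r=np.c_[p,np.ones(len(p))]@R; o=-R.T@t
    return o+r*((z-o[2])/r[:,2])[:,None]
def proj(c,X):
    K,d,R,t=c; return cv2.projectPoints(np.array(X,float).reshape(-1,1,3),cv2.Rodrigues(R)[0],t,K,d)[0].reshape(-1,2)
def snap(n,f=None):
    c=cam(n) ; im=robot.read_camera(n)
    if f: cv2.imwrite('pics/'+f,im[:,:,::-1])
    return c,im
E
python3 - <<'E'
from h import *
s=robot.read_state(); print({k:np.round(v,3) for k,v in s.items()}, robot.grip_depth)
for n in('top','scene'):
    c,im=snap(n,n+'0.png'); print(n,'cam at',(-c[2].T@c[3]).round(3))
    for k,z in dict(lens_center=.068,bottle_mid=.05,pedal_center=.046,mat_red=.006,mat_blue=.006,mat_yellow=.006,mat_grey=.006,bowl=.042,trinket_box=.042,glass_block=.036).items():
        for o in robot.outline_of(n,k)[:2]:
            m=o['pixels'].astype(np.uint8); r=cv2.minAreaRect(cv2.findNonZero(m))
            b=ground(c,cv2.boxPoints(r),z)
            print(k,round(o['conf'],2),np.round(o['pixel'],0),m.sum(),'ctr',ground(c,[o['pixel']],z)[0,:2].round(3),'box',b.mean(0)[:2].round(3),'sides',np.linalg.norm(b[1]-b[0]).round(3),np.linalg.norm(b[2]-b[1]).round(3),'ang',np.degrees(np.arctan2(*(b[1]-b[0])[1::-1])).round(1))
E
```

```text
pics
{'t': np.float64(0.0), 'q': array([ 1.083,  0.131,  1.489,  0.   ,  1.523, -0.085]), 'dq': array([-0.001, -0.   ,  0.   , -0.002,  0.001,  0.001]), 'joint_torque': array([ 2.0000e-03, -5.5986e+01, -4.9175e+01,  7.7000e-02,  3.6000e-02,
       -0.0000e+00]), 'tool_pos': array([0.235, 0.552, 0.218]), 'orientation': array([-6.280e-01, -3.078e+00,  3.000e-03]), 'force': array([ 0.415,  0.629, -0.42 ]), 'wrist_torque': array([-0.05 ,  0.023,  0.007]), 'gripper_force': np.float64(0.0), 'opening': np.float64(0.093)} 0.0188
top cam at [ 0.409 -0.005  1.268]
lens_center 0.93 [224. 218.] 553 ctr [0.461 0.242] box [0.459 0.242] sides 0.063 0.056 ang -88.7
lens_center 0.42 [414. 223.] 826 ctr [ 0.46  -0.199] box [ 0.461 -0.206] sides 0.09 0.051 ang -6.0
bottle_mid 0.84 [392. 149.] 342 ctr [ 0.635 -0.146] box [ 0.635 -0.141] sides 0.051 0.044 ang -43.6
pedal_center 0.73 [414. 224.] 838 ctr [ 0.459 -0.203] box [ 0.461 -0.21 ] sides 0.094 0.051 ang -4.4
mat_red 0.78 [405. 222.] 1565 ctr [ 0.465 -0.186] box [ 0.464 -0.216] sides 0.122 0.12 ang -78.1
mat_blue 0.98 [238. 226.] 1688 ctr [0.445 0.2
[... 1046 characters left out ...]
0.137 0.053 ang 176.8
mat_blue 0.61 [411. 191.] 871 ctr [0.499 0.248] box [0.464 0.252] sides 0.147 0.128 ang 87.0
mat_yellow 0.81 [261. 255.] 1656 ctr [ 0.669 -0.153] box [ 0.649 -0.144] sides 0.134 0.133 ang 108.0
mat_grey 0.81 [312. 189.] 1421 ctr [ 0.455 -0.007] box [0.458 0.002] sides 0.149 0.133 ang 107.4
bowl 0.9 [188. 248.] 1072 ctr [ 0.66 -0.31] box [ 0.664 -0.311] sides 0.089 0.099 ang 82.0
trinket_box 0.98 [371. 234.] 1140 ctr [0.673 0.096] box [0.673 0.096] sides 0.131 0.068 ang 163.9
glass_block 0.66 [445. 222.] 663 ctr [0.655 0.281] box [0.648 0.284] sides 0.089 0.077 ang 139.0
glass_block 0.62 [311. 188.] 1546 ctr [ 0.488 -0.014] box [ 0.492 -0.004] sides 0.146 0.137 ang 110.1
```

View pics/top0.png

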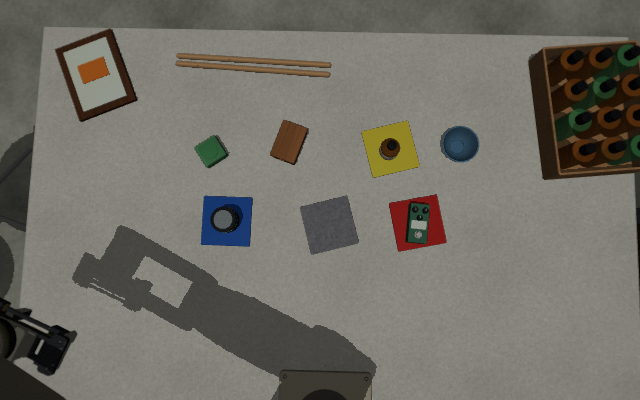

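View pics/scene0.png

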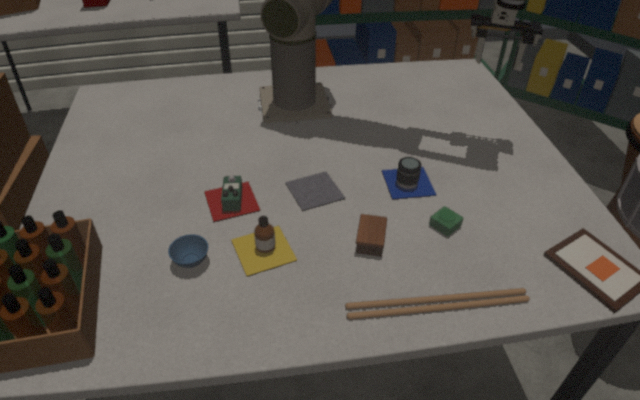

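The top view shows the lens on the blue mat at (225,218), the bottle on yellow at (390,149), the pedal on red at (418,223) and grey empty at (330,225). The scene view agrees. The plan is lens→grey, bottle→blue, pedal→yellow, lens→red, with a wrist-camera check over each.

```bash
cat >> h.py <<'E'
def to(x,y,z,yaw=None):
    "shift (mm) and turn (deg) in tool axes to TCP x,y,z pointing down, tool y axis at world angle yaw (deg, mod 180)"
    s=robot.read_state(); R=Ro.from_rotvec(s['orientation']).as_matrix()
    cur=np.degrees(np.arctan2(R[1,1],R[0,1]))
    if yaw is None: yaw=cur
    yaw=cur+(yaw-cur+90)%180-90; a=np.radians(yaw)
    Y=np.array([np.cos(a),np.sin(a),0]); Z=np.array([0,0,-1.]); T=np.c_[np.cross(Y,Z),Y,Z]
    print('t',s['t'].round(2),'pos',s['tool_pos'].round(4),'yaw',cur.round(1),'q',np.round(s['q'],2),'| shift',(R.T@(np.array([x,y,z])-s['tool_pos'])).round(4),'turn',np.degrees(Ro.from_matrix(R.T@T).as_rotvec()).round(2))
E
python3 - <<'E'
from h import *
print(np.round(robot.camera_model('wrist')['mount'],3), robot.camera_model('wrist')['fx'])
M=np.array(robot.camera_model('wrist')['mount']); print('optical axis hits', (M[:3,3]+M[:3,2]*(.2-M[2,3])/M[2,2]).round(3),'at tool z .2')
to(.46,.245,.22)
E
```

```text
[[-0.001 -0.969 -0.247  0.068]
 [ 1.    -0.001 -0.    -0.   ]
 [-0.    -0.247  0.969 -0.166]
 [ 0.     0.     0.     1.   ]] 328.3592977855843
optical axis hits [-0.026 -0.     0.2  ] at tool z .2Traceback (most recent call last):
  File "<stdin>", line 4, in <module>
  File "h.py", line 27, in to
    print('t',s['t'].round(2),'pos',s['tool_pos'].round(4),'yaw',cur.round(1),'q',np.round(s['q'],2),'| shift',(R.T@(np.array([x,y,z])-s['tool_pos'])).round(4),'turn',np.degrees(Ro.from_matrix(R.T@T).as_rotvec()).round(2))
              ^^^^^^^^^^^^
AttributeError: 'float' object has no attribute 'round'
```

```bash
sed -i "s/s\['t'\].round(2)/round(float(s['t']),2)/; s/s\['tool_pos'\].round(4)/np.round(s['tool_pos'],4)/" h.py
python3 - <<'E'
from h import *
to(.46,.245,.22)
E
```

```text
t 1.1 pos [0.2352 0.552  0.2186] yaw 66.9 q [ 1.08  0.13  1.49  0.    1.52 -0.09] | shift [-0.3272 -0.1943 -0.0014] turn [-0. -0. -0.]
```

carry_out([
  [-0.05, -0.03, 0, 0, 0, 0],
  [-0.1, -0.06, 0, 0, 0, 0],
  [-0.15, -0.09, 0, 0, 0, 0],
  [-0.2, -0.12, 0, 0, 0, 0],
  [-0.25, -0.15, 0, 0, 0, 0],
  [-0.3, -0.178, 0, 0, 0, 0],
  [-0.327, -0.194, -0.001, 0, 0, 0],
  [-0.327, -0.194, -0.001, 0, 0, 0],
  [-0.327, -0.194, -0.001, 0, 0, 0],
], jaw=0, force=25)

```text
t: 2.22
tool_pos: [0.4596, 0.2458, 0.2196]
orientation: [-0.629, -3.078, -0.0]
force: [-0.7, 0.3, 0.3]
opening: 0.0933
gripper_force: 0.0
```

```bash
cat >> h.py <<'E'
def rect(c,o,z):
    m=o['pixels'].astype(np.uint8); r=cv2.minAreaRect(cv2.convexHull(ground(c,np.argwhere(m)[:,::-1],z)[:,:2].astype(np.float32)))
    return r
def look(n,names,f=None):
    c,im=snap(n,f)
    for k,z in names.items():
        for o in robot.outline_of(n,k)[:2]:
            r=rect(c,o,z); print(n,k,round(o['conf'],2),np.round(o['pixel']),'px',o['pixels'].sum(),'rect ctr',np.round(r[0],4),'size',np.round(r[1],3),'ang',round(r[2],1),'pix->',ground(c,[o['pixel']],z)[0,:2].round(4))
    return c,im
E
python3 - <<'E'
from h import *
look('wrist',dict(lens_center=.068,mat_blue=.006,mat_grey=.006),'w1.png'); to(.46,.245,.22)
E
```

```text
wrist lens_center 0.77 [320. 186.] px 2970 rect ctr [0.4569 0.2471] size [0.062 0.058] ang 1.8 pix-> [0.459  0.2492]
wrist mat_blue 0.8 [328. 156.] px 7075 rect ctr [0.458  0.2513] size [0.119 0.12 ] ang 89.1 pix-> [0.4424 0.2667]
wrist mat_grey 0.65 [138. 232.] px 5453 rect ctr [ 0.4448 -0.0012] size [0.101 0.122] ang 15.2 pix-> [0.4355 0.0149]
t 2.42 pos [0.4594 0.2463 0.2196] yaw 67.0 q [ 0.39 -0.08  1.7   0.    1.52 -0.78] | shift [-0.0011 -0.0009 -0.0004] turn [ 0.   -0.01  0.  ]
```

View pics/w1.png

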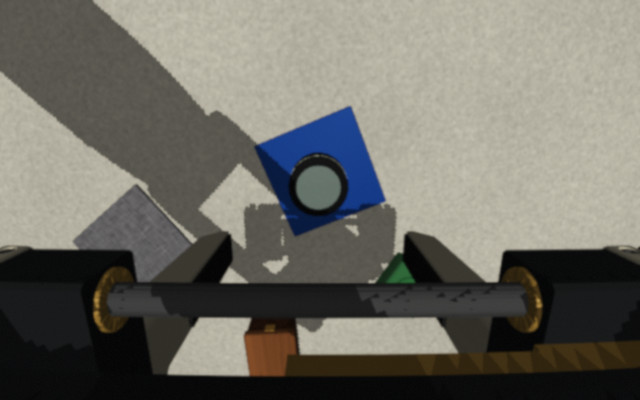

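Wrist view: the lens glass is at (318,187) and the blue mat is centred near (320,170). The wrist and top estimates agree once side parallax is allowed for, so I take the lens at (0.459, 0.2475).

Run:
```python
from h import *
to(.459,.2475,.018)
```

```text
t 2.42 pos [0.4594 0.2463 0.2196] yaw 67.0 q [ 0.39 -0.08  1.7   0.    1.52 -0.78] | shift [0.0008 0.001  0.2016] turn [ 0.   -0.01  0.  ]
```

carry_out([
  [0.001, 0.001, 0.05, 0, 0, 0],
  [0.001, 0.001, 0.1, 0, 0, 0],
  [0.001, 0.001, 0.14, 0, 0, 0],
  [0.001, 0.001, 0.17, 0, 0, 0],
  [0.001, 0.001, 0.19, 0, 0, 0],
  [0.001, 0.001, 0.2, 0, 0, 0],
  [0.001, 0.001, 0.2015, 0, 0, 0],
  [0.001, 0.001, 0.2015, 0, 0, 0],
])

```text
t: 3.42
tool_pos: [0.46, 0.2471, 0.019]
orientation: [0.628, 3.077, 0.001]
force: [0.1, 0.5, 0.9]
opening: 0.093
gripper_force: 0.0
```

carry_out([
  [0, 0, 0, 0, 0, 0],
  [0, 0, 0, 0, 0, 0],
  [0, 0, 0, 0, 0, 0],
  [0, 0, 0, 0, 0, 0],
  [0, 0, 0, 0, 0, 0],
  [0, 0, 0, 0, 0, 0],
  [0, 0, 0, 0, 0, 0],
  [0, 0, 0, 0, 0, 0],
], jaw=255, force=25)

```text
t: 4.42
tool_pos: [0.4595, 0.2466, 0.0183]
orientation: [0.628, 3.078, -0.0]
force: [0.4, -0.7, 3.6]
opening: 0.0593
gripper_force: 25.0
```

carry_out([
  [0, 0, -0.01, 0, 0, 0],
  [0, 0, -0.03, 0, 0, 0],
  [0, 0, -0.06, 0, 0, 0],
  [0, 0, -0.09, 0, 0, 0],
  [0, 0, -0.1, 0, 0, 0],
  [0, 0, -0.1, 0, 0, 0],
])

```text
t: 5.18
tool_pos: [0.4597, 0.2468, 0.1184]
orientation: [0.628, 3.077, 0.001]
force: [0.5, -0.3, -3.0]
opening: 0.06
gripper_force: 25.0
```

Run:
```python
from h import *
s=robot.read_state(); print(s['opening'],s['gripper_force'])
look('top',dict(mat_grey=.006,mat_blue=.006,mat_red=.006,mat_yellow=.006)); to(.456,-.001,.118)
```

```text
0.060018803667199284 24.99970704317093
top mat_grey 0.83 [331. 224.] px 2421 rect ctr [ 0.4518 -0.0005] size [0.122 0.122] ang 16.0 pix-> [ 0.4552 -0.007 ]
top mat_blue 0.59 [238. 202.] px 501 rect ctr [0.4761 0.2136] size [0.148 0.076] ang 36.0 pix-> [0.5042 0.224 ]
top mat_red 0.84 [428. 227.] px 1501 rect ctr [ 0.4634 -0.2169] size [0.12  0.121] ang 11.2 pix-> [ 0.4535 -0.243 ]
top mat_yellow 0.85 [399. 151.] px 1970 rect ctr [ 0.6447 -0.1474] size [0.121 0.122] ang 14.6 pix-> [ 0.639  -0.1704]
top mat_yellow 0.72 [406. 221.] px 1523 rect ctr [ 0.4648 -0.2156] size [0.121 0.122] ang 11.7 pix-> [ 0.4667 -0.1875]
t 5.42 pos [0.4585 0.2463 0.1166] yaw 66.9 q [ 0.39 -0.01  1.82  0.    1.33 -0.77] | shift [-0.0946 -0.2285 -0.0011] turn [-0.1 -0.1 -0. ]
```

carry_out([
  [-0.01, -0.024, 0, 0, 0, 0],
  [-0.027, -0.065, 0, 0, 0, 0],
  [-0.047, -0.114, 0, 0, 0, 0],
  [-0.067, -0.163, 0, 0, 0, 0],
  [-0.085, -0.205, 0, 0, 0, 0],
  [-0.095, -0.228, 0.01, 0, 0, 0],
  [-0.095, -0.228, 0.04, 0, 0, 0],
  [-0.095, -0.228, 0.07, 0, 0, 0],
  [-0.095, -0.228, 0.085, 0, 0, 0],
  [-0.095, -0.228, 0.095, 0, 0, 0],
  [-0.095, -0.228, 0.099, 0, 0, 0],
  [-0.095, -0.228, 0.099, 0, 0, 0],
])

```text
t: 6.92
tool_pos: [0.4579, -0.0003, 0.0196]
orientation: [0.628, 3.078, 0.0]
force: [-0.6, -0.1, -2.5]
opening: 0.0598
gripper_force: 25.0
```

carry_out([
  [0, 0, 0.0005, 0, 0, 0],
  [0, 0, 0.0005, 0, 0, 0],
  [0, 0, 0.0005, 0, 0, 0],
  [0, 0, 0.0005, 0, 0, 0],
  [0, 0, 0.0005, 0, 0, 0],
  [0, 0, 0.0005, 0, 0, 0],
], jaw=0)

```text
t: 7.68
tool_pos: [0.4574, -0.0003, 0.0186]
orientation: [-0.628, -3.078, -0.0]
force: [-0.6, -0.6, 0.1]
opening: 0.0928
gripper_force: 0.0
```

carry_out([
  [0, 0, -0.02, 0, 0, 0],
  [0, 0, -0.06, 0, 0, 0],
  [0, 0, -0.11, 0, 0, 0],
  [0, 0, -0.16, 0, 0, 0],
  [0, 0, -0.2, 0, 0, 0],
  [0, 0, -0.2, 0, 0, 0],
])

```text
t: 8.43
tool_pos: [0.4597, -0.0006, 0.2228]
orientation: [0.627, 3.071, 0.001]
force: [-0.1, 0.6, -0.2]
opening: 0.0926
gripper_force: 0.0
```

Run:
```python
from h import *
to(.62,-.15,.24,-20)
look('wrist',dict(lens_center=.068,mat_grey=.006,mat_blue=.006))
```

```text
t 8.43 pos [ 0.4597 -0.0006  0.2228] yaw 66.9 q [-0.11 -0.27  1.86 -0.    1.54 -1.28] | shift [-0.2061 -0.0746 -0.0159] turn [ 0.4   0.23 86.92]
wrist lens_center 0.84 [317. 181.] px 3074 rect ctr [0.4557 0.0009] size [0.06  0.063] ang 66.8 pix-> [0.4552 0.0013]
wrist lens_center 0.37 [268. 353.] px 1758 rect ctr [ 0.6166 -0.1269] size [0.042 0.077] ang 55.7 pix-> [ 0.6201 -0.131 ]
wrist mat_grey 0.6 [316. 149.] px 6996 rect ctr [0.4543 0.    ] size [0.12 0.12] ang 14.8 pix-> [0.4309 0.0101]
wrist mat_blue 0.61 [517.  86.] px 11207 rect ctr [0.4586 0.2492] size [0.121 0.121] ang 89.5 pix-> [0.455  0.2473]
wrist mat_blue 0.59 [172. 211.] px 2285 rect ctr [ 0.4439 -0.2187] size [0.082 0.122] ang 10.0 pix-> [ 0.4305 -0.1809]
```

Lens parked on grey at about (0.456, 0.001), standing upright. Bottle next.

Run:
```python
from h import *
to(.637,-.145,.22,66.9)
```

```text
t 8.62 pos [ 4.566e-01 -2.000e-04  2.170e-01] yaw 66.9 q [-0.11 -0.26  1.87  0.    1.54 -1.28] | shift [-0.2227 -0.0625 -0.0035] turn [-0.04 -0.14  0.02]
```

carry_out([
  [-0.05, -0.014, 0, 0, 0, 0],
  [-0.1, -0.028, 0, 0, 0, 0],
  [-0.15, -0.042, 0, 0, 0, 0],
  [-0.2, -0.056, 0, 0, 0, 0],
  [-0.223, -0.0625, 0, 0, 0, 0],
  [-0.223, -0.0625, 0, 0, 0, 0],
  [-0.223, -0.0625, 0, 0, 0, 0],
  [-0.223, -0.0625, 0, 0, 0, 0],
])

```text
t: 9.62
tool_pos: [0.6374, -0.1444, 0.2186]
orientation: [-0.627, -3.078, -0.0]
force: [0.2, -0.0, 0.2]
opening: 0.0932
gripper_force: 0.0
```

Run:
```python
from h import *
look('wrist',dict(bottle_mid=.05,mat_yellow=.006,mat_red=.006,pedal_center=.046),'w2.png'); to(.637,-.145,.018)
```

```text
wrist bottle_mid 0.85 [320. 186.] px 1742 rect ctr [ 0.6382 -0.1419] size [0.046 0.052] ang 81.5 pix-> [ 0.64   -0.1427]
wrist mat_yellow 0.86 [301. 174.] px 8350 rect ctr [ 0.6456 -0.1472] size [0.12 0.12] ang 14.8 pix-> [ 0.6268 -0.1605]
wrist mat_yellow 0.2 [321. 186.] px 1749 rect ctr [ 0.6463 -0.1449] size [0.052 0.059] ang 67.9 pix-> [ 0.6493 -0.1449]
wrist mat_red 0.56 [220.  58.] px 6770 rect ctr [ 0.4658 -0.2148] size [0.12  0.121] ang 11.5 pix-> [ 0.4763 -0.19  ]
wrist pedal_center 0.77 [187.  48.] px 5431 rect ctr [ 0.466  -0.2079] size [0.054 0.099] ang 85.7 pix-> [ 0.4653 -0.2082]
t 9.88 pos [ 0.638  -0.1449  0.2191] yaw 66.9 q [-0.3   0.28  1.32  0.    1.54 -1.47] | shift [ 0.001  -0.0005  0.2011] turn [ 0.    0.03 -0.  ]
```

View pics/w2.png

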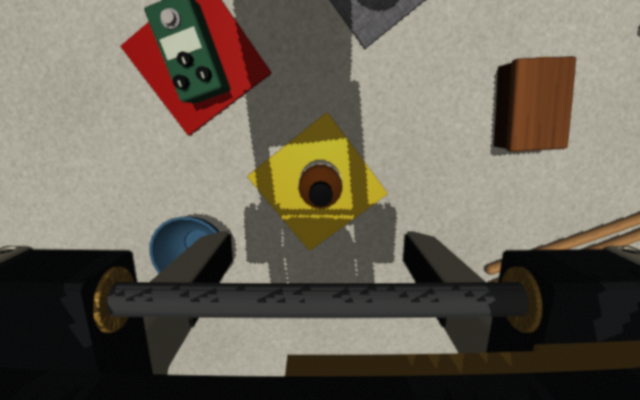

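Wrist view: the bottle body is at (320,184) with its cap at (320,194), on yellow. The pedal is at (187,48) on red.

Run:
```python
from h import *
c=cam('wrist'); print(ground(c,[[320,194]],.094).round(4),ground(c,[[321,184]],.06).round(4)); to(.638,-.1435,.018)
```

```text
[[ 0.6392 -0.1429  0.094 ]] [[ 0.6375 -0.1408  0.06  ]]
t 9.88 pos [ 0.638  -0.1449  0.2191] yaw 66.9 q [-0.3   0.28  1.32  0.    1.54 -1.47] | shift [0.0007 0.0013 0.2011] turn [ 0.    0.03 -0.  ]
```

carry_out([
  [0, 0.003, 0.05, 0, 0, 0],
  [0, 0.003, 0.1, 0, 0, 0],
  [0, 0.003, 0.14, 0, 0, 0],
  [0, 0.003, 0.17, 0, 0, 0],
  [0, 0.003, 0.19, 0, 0, 0],
  [0, 0.003, 0.2, 0, 0, 0],
  [0, 0.003, 0.201, 0, 0, 0],
  [0, 0.003, 0.201, 0, 0, 0],
])

```text
t: 10.88
tool_pos: [0.6403, -0.1428, 0.0191]
orientation: [0.628, 3.076, -0.0]
force: [-0.4, -0.5, 0.7]
opening: 0.0929
gripper_force: 0.0
```

carry_out([
  [0, 0, 0, 0, 0, 0],
  [0, 0, 0, 0, 0, 0],
  [0, 0, 0, 0, 0, 0],
  [0, 0, 0, 0, 0, 0],
  [0, 0, 0, 0, 0, 0],
  [0, 0, 0, 0, 0, 0],
  [0, 0, 0, 0, 0, 0],
  [0, 0, 0, 0, 0, 0],
  [0, 0, 0, 0, 0, 0],
], jaw=255, force=20)

```text
t: 12.0
tool_pos: [0.6392, -0.1425, 0.0176]
orientation: [-0.628, -3.078, -0.0]
force: [-0.5, 0.1, 0.5]
opening: 0.0452
gripper_force: 20.0
```

carry_out([
  [0, 0, -0.01, 0, 0, 0],
  [0, 0, -0.03, 0, 0, 0],
  [0, 0, -0.07, 0, 0, 0],
  [0, 0, -0.11, 0, 0, 0],
  [0, 0, -0.14, 0, 0, 0],
  [0, 0, -0.15, 0, 0, 0],
  [0, 0, -0.15, 0, 0, 0],
])

```text
t: 12.88
tool_pos: [0.6397, -0.1427, 0.1687]
orientation: [0.628, 3.076, -0.0]
force: [-0.8, 0.2, -2.1]
opening: 0.0455
gripper_force: 20.0
```

Run:
```python
from h import *
s=robot.read_state(); print(s['opening'],s['gripper_force'])
c,im=look('wrist',dict(bottle_mid=s['tool_pos'][2]+.03)); to(.4585,.250,.168)
```

```text
0.0454623088549887 19.999804864637554
wrist bottle_mid 0.73 [315. 264.] px 9088 rect ctr [ 0.6455 -0.1453] size [0.048 0.077] ang 66.8 pix-> [ 0.6359 -0.1424]
t 12.97 pos [ 0.6385 -0.1422  0.1661] yaw 66.9 q [-0.3   0.3   1.38  0.    1.45 -1.47] | shift [ 0.3193  0.2903 -0.0013] turn [-0.01 -0.13 -0.  ]
```

carry_out([
  [0.02, 0.018, 0, 0, 0, 0],
  [0.055, 0.05, 0, 0, 0, 0],
  [0.095, 0.0865, 0, 0, 0, 0],
  [0.135, 0.123, 0, 0, 0, 0],
  [0.175, 0.159, 0, 0, 0, 0],
  [0.215, 0.1955, 0, 0, 0, 0],
  [0.255, 0.232, 0, 0, 0, 0],
  [0.29, 0.264, 0, 0, 0, 0],
  [0.31, 0.282, 0, 0, 0, 0],
  [0.319, 0.29, 0, 0, 0, 0],
  [0.319, 0.29, 0, 0, 0, 0],
  [0.319, 0.29, 0, 0, 0, 0],
])

```text
t: 14.48
tool_pos: [0.4598, 0.2484, 0.1672]
orientation: [-0.63, -3.077, 0.001]
force: [-0.6, -0.5, -1.5]
opening: 0.0458
gripper_force: 20.0
```

Run:
```python
from h import *
to(.4585,.250,.0178)
```

```text
t 14.47 pos [0.4598 0.2484 0.1672] yaw 66.9 q [ 0.4  -0.05  1.77 -0.    1.42 -0.77] | shift [0.0018 0.0011 0.1494] turn [-0.05 -0.01 -0.  ]
```

carry_out([
  [0.001, 0.001, 0.03, 0, 0, 0],
  [0.001, 0.001, 0.07, 0, 0, 0],
  [0.001, 0.001, 0.11, 0, 0, 0],
  [0.001, 0.001, 0.13, 0, 0, 0],
  [0.001, 0.001, 0.14, 0, 0, 0],
  [0.001, 0.001, 0.145, 0, 0, 0],
  [0.001, 0.001, 0.149, 0, 0, 0],
  [0.001, 0.001, 0.1495, 0, 0, 0],
  [0.001, 0.001, 0.1495, 0, 0, 0],
])

```text
t: 15.6
tool_pos: [0.4594, 0.2509, 0.0188]
orientation: [0.628, 3.077, 0.001]
force: [-0.1, 0.0, -0.2]
opening: 0.0453
gripper_force: 20.0
```

carry_out([
  [0, 0, 0.0, 0, 0, 0],
  [0, 0, 0, 0, 0, 0],
  [0, 0, 0, 0, 0, 0],
  [0, 0, 0, 0, 0, 0],
  [0, 0, 0, 0, 0, 0],
  [0, 0, 0, 0, 0, 0],
  [0, 0, 0, 0, 0, 0],
], jaw=0)

```text
t: 16.48
tool_pos: [0.459, 0.2506, 0.0181]
orientation: [-0.628, -3.078, 0.0]
force: [-0.4, -0.4, -0.5]
opening: 0.0929
gripper_force: 0.0
```

carry_out([
  [0, 0, -0.02, 0, 0, 0],
  [0, 0, -0.06, 0, 0, 0],
  [0, 0, -0.11, 0, 0, 0],
  [0, 0, -0.16, 0, 0, 0],
  [0, 0, -0.2, 0, 0, 0],
  [0, 0, -0.2, 0, 0, 0],
  [0, 0, -0.2, 0, 0, 0],
])

```text
t: 17.35
tool_pos: [0.4587, 0.2505, 0.2175]
orientation: [-0.628, -3.078, 0.001]
force: [-1.3, 0.4, -0.9]
opening: 0.0928
gripper_force: 0.0
```

Run:
```python
from h import *
look('wrist',dict(bottle_mid=.05,mat_blue=.006),'w3.png'); to(.465,-.21,.22,80)
```

```text
wrist bottle_mid 0.77 [316. 185.] px 1784 rect ctr [0.4577 0.251 ] size [0.047 0.051] ang 66.9 pix-> [0.4589 0.2488]
wrist mat_blue 0.84 [315. 158.] px 8732 rect ctr [0.4574 0.2512] size [0.121 0.122] ang 89.2 pix-> [0.4373 0.256 ]
wrist mat_blue 0.47 [265. 344.] px 2628 rect ctr [0.6477 0.0969] size [0.073 0.09 ] ang 67.2 pix-> [0.6399 0.0955]
t 17.5 pos [0.458  0.2503 0.2163] yaw 66.9 q [ 0.4  -0.08  1.7   0.    1.52 -0.77] | shift [-0.1868 -0.4207 -0.0032] turn [ -0.11  -0.14 -13.08]
```

View pics/w3.png

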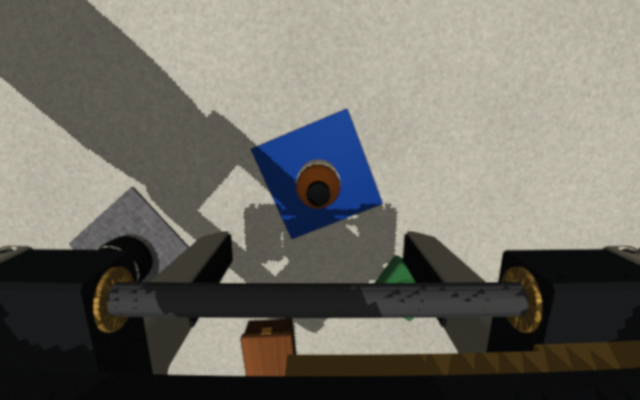

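Bottle is at (318,185), upright and centred on blue. Now the pedal.

carry_out([
  [-0.02, -0.045, 0, 0, 0, -2],
  [-0.04, -0.09, 0, 0, 0, -4],
  [-0.06, -0.135, 0, 0, 0, -6],
  [-0.08, -0.18, 0, 0, 0, -8],
  [-0.1, -0.225, 0, 0, 0, -10],
  [-0.12, -0.27, 0, 0, 0, -12],
  [-0.14, -0.315, 0, 0, 0, -14],
  [-0.16, -0.36, 0, 0, 0, -16],
  [-0.18, -0.405, 0, 0, 0, -18],
  [-0.187, -0.421, 0, 0, 0, -19],
  [-0.187, -0.421, 0, 0, 0, -19],
  [-0.187, -0.421, 0, 0, 0, -19],
])

```text
t: 19.0
tool_pos: [0.4657, -0.209, 0.2174]
orientation: [-0.112, -3.138, -0.002]
force: [-0.6, 0.7, 0.6]
opening: 0.0931
gripper_force: 0.0
```

Run:
```python
from h import *
look('wrist',dict(pedal_center=.046,mat_red=.006,mat_yellow=.006),'w4.png'); to(.465,-.21,.22,85.7)
```

```text
wrist pedal_center 0.63 [314. 177.] px 3830 rect ctr [ 0.4606 -0.2116] size [0.045 0.095] ang 84.8 pix-> [ 0.4581 -0.2118]
wrist mat_red 0.89 [291. 171.] px 6376 rect ctr [ 0.4639 -0.2159] size [0.12  0.119] ang 11.6 pix-> [ 0.4566 -0.2388]
wrist mat_yellow 0.73 [374. 325.] px 3819 rect ctr [ 0.6449 -0.1485] size [0.122 0.119] ang 14.8 pix-> [ 0.6689 -0.1489]
t 19.2 pos [ 0.4661 -0.209   0.2181] yaw 86.0 q [-0.52 -0.11  1.73  0.    1.52 -2.02] | shift [ 0.0011 -0.0011 -0.0019] turn [0.01 0.   0.29]
```

View pics/w4.png

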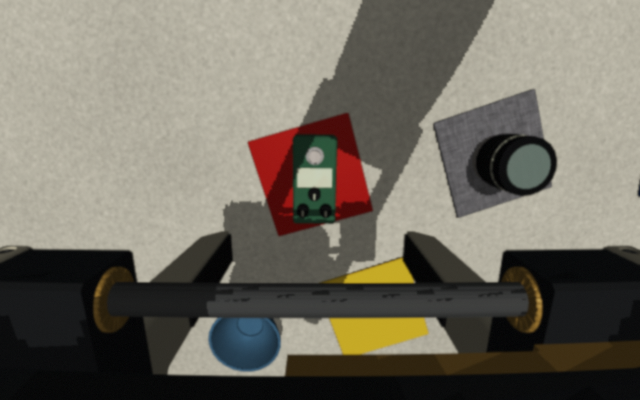

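Wrist view: the pedal is at (315,178) on red with its long axis nearly vertical, and the lens on grey is at right (525,165). The fitted size of 45 x 95 mm matches the pedal. I'll grip it slightly above mid-height to keep clear of the felt.

Run:
```python
from h import *
to(.461,-.2115,.012,85)
```

```text
t 19.2 pos [ 0.4661 -0.209   0.2181] yaw 86.0 q [-0.52 -0.11  1.73  0.    1.52 -2.02] | shift [ 0.0049 -0.0029  0.2061] turn [0.01 0.   0.99]
```

carry_out([
  [0.005, -0.003, 0.05, 0, 0, 1],
  [0.005, -0.003, 0.1, 0, 0, 1],
  [0.005, -0.003, 0.14, 0, 0, 1],
  [0.005, -0.003, 0.17, 0, 0, 1],
  [0.005, -0.003, 0.19, 0, 0, 1],
  [0.005, -0.003, 0.2, 0, 0, 1],
  [0.005, -0.003, 0.205, 0, 0, 1],
  [0.005, -0.003, 0.206, 0, 0, 1],
  [0.005, -0.003, 0.206, 0, 0, 1],
])

```text
t: 20.32
tool_pos: [0.4614, -0.2129, 0.013]
orientation: [0.139, 3.137, -0.001]
force: [0.5, -0.1, -0.0]
opening: 0.0928
gripper_force: 0.0
```

carry_out([
  [0, 0, 0, 0, 0, 0],
  [0, 0, 0, 0, 0, 0],
  [0, 0, 0, 0, 0, 0],
  [0, 0, 0, 0, 0, 0],
  [0, 0, 0, 0, 0, 0],
  [0, 0, 0, 0, 0, 0],
  [0, 0, 0, 0, 0, 0],
  [0, 0, 0, 0, 0, 0],
  [0, 0, 0, 0, 0, 0],
], jaw=255, force=30)

```text
t: 21.45
tool_pos: [0.4607, -0.2125, 0.0121]
orientation: [-0.139, -3.138, -0.0]
force: [-0.6, 1.8, 0.7]
opening: 0.0461
gripper_force: 30.0
```

carry_out([
  [0, 0, -0.01, 0, 0, 0],
  [0, 0, -0.03, 0, 0, 0],
  [0, 0, -0.06, 0, 0, 0],
  [0, 0, -0.09, 0, 0, 0],
  [0, 0, -0.1, 0, 0, 0],
  [0, 0, -0.1, 0, 0, 0],
  [0, 0, -0.1, 0, 0, 0],
])

```text
t: 22.32
tool_pos: [0.4598, -0.2121, 0.1106]
orientation: [-0.139, -3.136, -0.002]
force: [1.0, -0.0, -3.9]
opening: 0.0458
gripper_force: 30.0
```

Run:
```python
from h import *
s=robot.read_state(); print(s['opening'],s['gripper_force'])
look('wrist',dict(pedal_center=s['tool_pos'][2]-.012+.046,mat_yellow=.006)); to(.645,-.1475,.112)
```

```text
0.045779411764179594 29.994360208511353
wrist pedal_center 0.7 [317. 239.] px 15821 rect ctr [ 0.4555 -0.2121] size [0.045 0.091] ang 84.9 pix-> [ 0.443 -0.211]
wrist mat_yellow 0.62 [537. 141.] px 11573 rect ctr [ 0.4543 -0.0025] size [0.121 0.121] ang 14.8 pix-> [ 0.4266 -0.0257]
wrist mat_yellow 0.18 [309. 157.] px 6530 rect ctr [ 0.4593 -0.2169] size [0.109 0.119] ang 11.4 pix-> [ 0.4234 -0.2162]
t 22.48 pos [ 0.46   -0.2121  0.1108] yaw 84.9 q [-0.53 -0.04  1.87 -0.    1.32 -2.02] | shift [-0.1786  0.0808 -0.0015] turn [ 0.06 -0.12  0.  ]
```

carry_out([
  [-0.02, 0.009, 0, 0, 0, 0],
  [-0.055, 0.025, 0, 0, 0, 0],
  [-0.095, 0.043, 0, 0, 0, 0],
  [-0.135, 0.061, 0, 0, 0, 0],
  [-0.165, 0.075, 0, 0, 0, 0],
  [-0.179, 0.081, 0, 0, 0, 0],
  [-0.179, 0.081, 0, 0, 0, 0],
  [-0.179, 0.081, 0, 0, 0, 0],
])

```text
t: 23.48
tool_pos: [0.6453, -0.1479, 0.1112]
orientation: [-0.139, -3.137, -0.0]
force: [-0.4, -1.0, -3.3]
opening: 0.0461
gripper_force: 30.0
```

Run:
```python
from h import *
to(.645,-.1475,.0122,85)
```

```text
t 23.48 pos [ 0.6453 -0.1479  0.1112] yaw 84.9 q [-0.3   0.37  1.41 -0.    1.37 -1.78] | shift [0.0002 0.0003 0.099 ] turn [ 0.01 -0.1  -0.09]
```

carry_out([
  [0, 0, 0.02, 0, 0, 0],
  [0, 0, 0.05, 0, 0, 0],
  [0, 0, 0.075, 0, 0, 0],
  [0, 0, 0.09, 0, 0, 0],
  [0, 0, 0.095, 0, 0, 0],
  [0, 0, 0.099, 0, 0, 0],
  [0, 0, 0.0995, 0, 0, 0],
  [0, 0, 0.0995, 0, 0, 0],
])

```text
t: 24.48
tool_pos: [0.6469, -0.148, 0.0135]
orientation: [0.139, 3.137, -0.001]
force: [-0.2, -0.1, -3.7]
opening: 0.046
gripper_force: 30.0
```

carry_out([
  [0, 0, 0, 0, 0, 0],
  [0, 0, 0, 0, 0, 0],
  [0, 0, 0, 0, 0, 0],
  [0, 0, 0, 0, 0, 0],
  [0, 0, 0, 0, 0, 0],
  [0, 0, 0, 0, 0, 0],
  [0, 0, 0, 0, 0, 0],
], jaw=0)

```text
t: 25.35
tool_pos: [0.6462, -0.1477, 0.0126]
orientation: [-0.139, -3.138, 0.0]
force: [-0.5, -0.5, -0.0]
opening: 0.0931
gripper_force: 0.0
```

carry_out([
  [0, 0, -0.02, 0, 0, 0],
  [0, 0, -0.06, 0, 0, 0],
  [0, 0, -0.11, 0, 0, 0],
  [0, 0, -0.16, 0, 0, 0],
  [0, 0, -0.2, 0, 0, 0],
  [0, 0, -0.2, 0, 0, 0],
  [0, 0, -0.2, 0, 0, 0],
])

```text
t: 26.22
tool_pos: [0.6462, -0.1477, 0.2132]
orientation: [0.139, 3.138, -0.0]
force: [-0.0, 0.4, -0.2]
opening: 0.0933
gripper_force: 0.0
```

Run:
```python
from h import *
look('wrist',dict(pedal_center=.046,mat_yellow=.006,mat_red=.006),'w5.png'); to(.457,0,.22,67)
```

```text
wrist pedal_center 0.76 [318. 184.] px 3931 rect ctr [ 0.6462 -0.1484] size [0.047 0.095] ang 85.0 pix-> [ 0.6457 -0.1476]
wrist mat_yellow 0.78 [341. 170.] px 6464 rect ctr [ 0.6449 -0.1478] size [0.12 0.12] ang 14.4 pix-> [ 0.6398 -0.1201]
wrist mat_red 0.74 [237.  34.] px 8363 rect ctr [ 0.48   -0.2124] size [0.091 0.121] ang 10.6 pix-> [ 0.4855 -0.2181]
t 26.43 pos [ 0.6454 -0.1475  0.2109] yaw 84.9 q [-0.3   0.3   1.3  -0.    1.54 -1.78] | shift [ 0.2007  0.1302 -0.0085] turn [ 1.000e-02 -1.600e-01  1.792e+01]
```

View pics/w5.png

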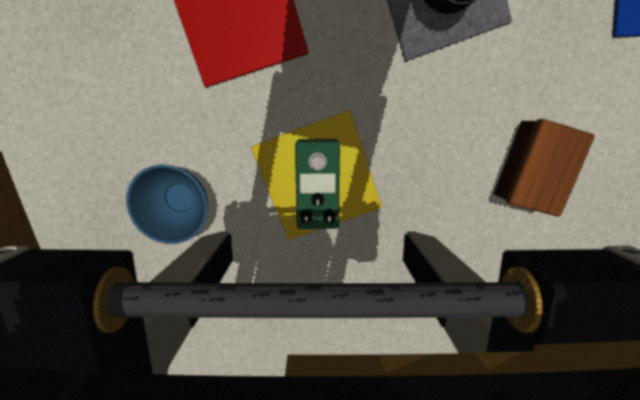

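Pedal is at (318,184), flat and centred on yellow; red at top left is free. Now the lens from grey.

carry_out([
  [0.042, 0.027, 0, 0, 0, 0],
  [0.084, 0.054, 0, 0, 0, 0],
  [0.126, 0.081, 0, 0, 0, 0],
  [0.168, 0.108, 0, 0, 0, 0],
  [0.2, 0.13, 0, 0, 0, 0],
  [0.2, 0.13, 0, 0, 0, 0],
  [0.2, 0.13, 0, 0, 0, 0],
  [0.2, 0.13, 0, 0, 0, 0],
])

```text
t: 27.42
tool_pos: [0.459, -0.0011, 0.2124]
orientation: [-0.14, -3.138, 0.0]
force: [0.3, -0.0, -0.3]
opening: 0.0933
gripper_force: 0.0
```

Run:
```python
from h import *
look('wrist',dict(lens_center=.068,mat_red=.006)); to(.4565,.0005,.018)
```

```text
wrist lens_center 0.93 [317. 188.] px 3194 rect ctr [ 0.4557 -0.    ] size [0.061 0.061] ang 40.2 pix-> [ 0.4577 -0.002 ]
wrist mat_red 0.76 [139. 190.] px 9559 rect ctr [ 0.4641 -0.2147] size [0.12  0.123] ang 11.2 pix-> [ 0.4545 -0.2113]
t 27.57 pos [ 0.4589 -0.0011  0.2124] yaw 84.9 q [-0.11 -0.26  1.87 -0.    1.53 -1.6 ] | shift [0.0024 0.0014 0.1944] turn [-0.   -0.03 -0.  ]
```

carry_out([
  [0.002, 0.001, 0.05, 0, 0, 0],
  [0.002, 0.001, 0.1, 0, 0, 0],
  [0.002, 0.001, 0.14, 0, 0, 0],
  [0.002, 0.001, 0.17, 0, 0, 0],
  [0.002, 0.001, 0.185, 0, 0, 0],
  [0.002, 0.001, 0.192, 0, 0, 0],
  [0.002, 0.001, 0.194, 0, 0, 0],
  [0.002, 0.001, 0.194, 0, 0, 0],
])

```text
t: 28.58
tool_pos: [0.4576, 0.0005, 0.0196]
orientation: [0.139, 3.137, -0.0]
force: [0.1, -0.3, -0.4]
opening: 0.093
gripper_force: 0.0
```

carry_out([
  [0, 0, 0, 0, 0, 0],
  [0, 0, 0, 0, 0, 0],
  [0, 0, 0, 0, 0, 0],
  [0, 0, 0, 0, 0, 0],
  [0, 0, 0, 0, 0, 0],
  [0, 0, 0, 0, 0, 0],
  [0, 0, 0, 0, 0, 0],
  [0, 0, 0, 0, 0, 0],
], jaw=255, force=25)

```text
t: 29.58
tool_pos: [0.4567, 0.0006, 0.0187]
orientation: [0.139, 3.138, -0.0]
force: [-1.9, 0.3, 3.6]
opening: 0.0596
gripper_force: 25.0
```

carry_out([
  [0, 0, -0.01, 0, 0, 0],
  [0, 0, -0.03, 0, 0, 0],
  [0, 0, -0.06, 0, 0, 0],
  [0, 0, -0.09, 0, 0, 0],
  [0, 0, -0.1, 0, 0, 0],
  [0, 0, -0.1, 0, 0, 0],
  [0, 0, -0.1, 0, 0, 0],
])

```text
t: 30.45
tool_pos: [0.4556, 0.0007, 0.1171]
orientation: [-0.139, -3.136, -0.0]
force: [0.0, -0.2, -2.7]
opening: 0.0597
gripper_force: 25.0
```

Run:
```python
from h import *
to(.4645,-.2155,.118)
```

```text
t 30.45 pos [0.4556 0.0007 0.1171] yaw 84.9 q [-0.11 -0.19  1.99  0.    1.34 -1.59] | shift [-0.028  -0.2146 -0.001 ] turn [ 0.   -0.14  0.  ]
```

carry_out([
  [-0.003, -0.02, 0, 0, 0, 0],
  [-0.008, -0.06, 0, 0, 0, 0],
  [-0.014, -0.108, 0, 0, 0, 0],
  [-0.02, -0.155, 0, 0, 0, 0],
  [-0.026, -0.197, 0, 0, 0, 0],
  [-0.028, -0.214, 0, 0, 0, 0],
  [-0.028, -0.214, 0, 0, 0, 0],
  [-0.028, -0.214, 0, 0, 0, 0],
])

```text
t: 31.45
tool_pos: [0.4652, -0.2137, 0.1179]
orientation: [-0.138, -3.137, -0.002]
force: [-0.2, -0.5, -2.7]
opening: 0.0596
gripper_force: 25.0
```

Run:
```python
from h import *
to(.4645,-.2155,.0185)
```

```text
t 31.45 pos [ 0.4652 -0.2137  0.1179] yaw 85.0 q [-0.53 -0.03  1.85  0.    1.33 -2.01] | shift [ 0.0004 -0.002   0.0994] turn [ 0.07 -0.07  0.  ]
```

carry_out([
  [0, -0.001, 0.02, 0, 0, 0],
  [0, -0.001, 0.05, 0, 0, 0],
  [0, -0.001, 0.075, 0, 0, 0],
  [0, -0.001, 0.09, 0, 0, 0],
  [0, -0.001, 0.096, 0, 0, 0],
  [0, -0.001, 0.099, 0, 0, 0],
  [0, -0.001, 0.0995, 0, 0, 0],
  [0, -0.001, 0.0995, 0, 0, 0],
])

```text
t: 32.45
tool_pos: [0.466, -0.2164, 0.0199]
orientation: [0.139, 3.137, -0.001]
force: [0.1, 0.0, -2.8]
opening: 0.0597
gripper_force: 25.0
```

carry_out([
  [0, 0, 0, 0, 0, 0],
  [0, 0, 0, 0, 0, 0],
  [0, 0, 0, 0, 0, 0],
  [0, 0, 0, 0, 0, 0],
  [0, 0, 0, 0, 0, 0],
  [0, 0, 0, 0, 0, 0],
  [0, 0, 0, 0, 0, 0],
], jaw=0)

```text
t: 33.33
tool_pos: [0.4655, -0.216, 0.0191]
orientation: [-0.139, -3.138, -0.0]
force: [0.4, 0.3, -0.4]
opening: 0.0926
gripper_force: 0.0
```

carry_out([
  [0, 0, -0.02, 0, 0, 0],
  [0, 0, -0.06, 0, 0, 0],
  [0, 0, -0.11, 0, 0, 0],
  [0, 0, -0.16, 0, 0, 0],
  [0, 0, -0.2, 0, 0, 0],
  [0, 0, -0.2, 0, 0, 0],
  [0, 0, -0.2, 0, 0, 0],
])

```text
t: 34.2
tool_pos: [0.4652, -0.2158, 0.2184]
orientation: [-0.139, -3.138, -0.001]
force: [-0.6, 0.7, 0.3]
opening: 0.0931
gripper_force: 0.0
```

Run:
```python
from h import *
look('wrist',dict(lens_center=.068,mat_red=.006),'w6.png'); look('scene',{},'scene1.png')
look('top',dict(bowl=.042,trinket_box=.042,glass_block=.036,bottle_mid=.05,mat_blue=.006,pedal_center=.046))
```

```text
wrist lens_center 0.91 [317. 187.] px 2930 rect ctr [ 0.4654 -0.2164] size [0.06 0.06] ang 39.6 pix-> [ 0.4639 -0.2167]
wrist mat_red 0.92 [321. 153.] px 7087 rect ctr [ 0.4638 -0.2156] size [0.12 0.12] ang 11.1 pix-> [ 0.438  -0.2097]
top bowl 0.63 [457. 140.] px 854 rect ctr [ 0.6608 -0.3075] size [0.07  0.089] ang 33.5 pix-> [ 0.663 -0.305]
top trinket_box 0.64 [288. 140.] px 1040 rect ctr [0.6493 0.101 ] size [0.067 0.097] ang 70.1 pix-> [0.6538 0.1035]
top glass_block 0.64 [209. 152.] px 658 rect ctr [0.6225 0.2894] size [0.066 0.061] ang 34.0 pix-> [0.6216 0.2934]
top glass_block 0.18 [399. 238.] px 355 rect ctr [ 0.4626 -0.2088] size [0.112 0.118] ang 11.2 pix-> [ 0.4233 -0.1676]
top bottle_mid 0.72 [227. 222.] px 341 rect ctr [0.4568 0.248 ] size [0.042 0.05 ] ang 1.4 pix-> [0.4522 0.2405]
top mat_blue 0.7 [234. 225.] px 2077 rect ctr [0.4571 0.25  ] size [0.121 0.122] ang 89.3 pix-> [0.4477 0.2304]
top pedal_center 0.74 [333. 222.] px 2372 rect ctr [ 0.4522 -0.0009] size [0.116 0.116] ang 15.1 pix-> [ 0.4586 -0.0113]
top pedal_center 0.72 [390. 148.] px 861 rect ctr [ 0.6428 -0.1479] size [0.05  0.105] ang 88.0 pix-> [ 0.6398 -0.1443]
```

View pics/w6.png

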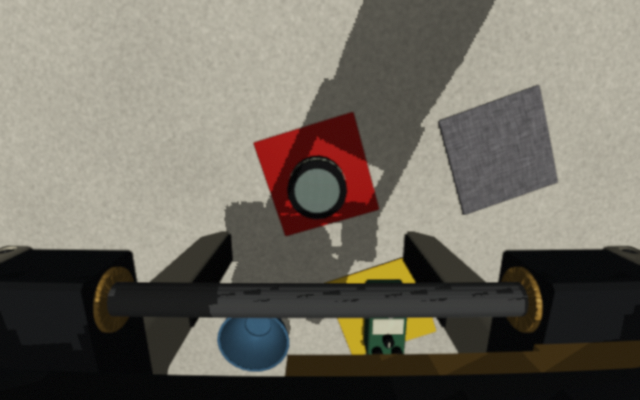

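View pics/scene1.png

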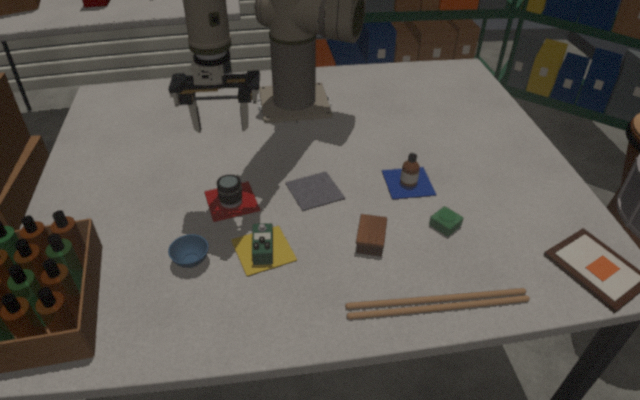

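The lens is at (317,187), centred on red, and grey is empty at (498,150). The scene view shows the bottle on blue at (410,175), the pedal on yellow at (263,245), and the bystanders unmoved. Handing in.

```bash
python3 -c "
from plant import robot
print(robot.close_job())"
```

```text
the job is handed in; nothing more can be done
None
```

The job is handed in at about 35 s: the last pictures show lens on red, bottle on blue and pedal on yellow, each upright and measured within about 3 mm of its mat's centre; grey is empty and the bowl, box and glass block are unmoved, though no verdict came back.

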